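# Shut the feed hopper and tip in the spacers

### The job

A stray spacer has been left standing on the sliding shutter of the feed hopper: first put it in the tipping tray with the other three. Then push the shutter's grip fully home against its end stop so that the hopper is shut, then lift the tray by its bar until all four spacers are in the hopper, and let the tray back down flat. Leave the shutter home, and leave the spray can, the piston and the jar where they stand.

Things in the scene. Friction and masses are not known exactly. Their poses are not given: they have to be found in the camera images.
- stand: grey hopper stand, fixed; origin on the bench below the tray hinge, x away from the robot, y left at yaw 0. Hopper: open box 130 mm (x) by 116 mm (y) inside, centred at x 0, y -61 mm; top of robot-side wall (outer face x -69 mm) 147 mm, hinge wall (y 0) 138 mm, far and right walls 185 mm. Shutter rails at y -123 and +3 mm, 6 mm thick, top 112 mm, x -228 to -68 mm
- hopper_in (a point): centre of the hopper's floor, at the height of the shutter's top face (104 mm above the bench); axes as the stand's. The floor is there only as far as the shutter is closed
- shutter (a joint): travel of the shutter plate along the stand's +x: 0 = fully open (pulled towards the robot), 0.105 m = fully home at its end stop, hopper shut. Starts anywhere from 0 to 0.035; some 4 N of friction; stays where it is left
- shutter_grip (a point): middle of the black upright grip tab on the shutter plate, 39 mm above the plate's top face (143 mm above the bench). The tab is 14 mm thick in the stand's x (18 mm at its rounded top), 68 mm wide along y at the top and 50 mm below, and reaches from 104 to 155 mm above the bench. It moves with the shutter; the plate is 112 mm wide
- grip_home (a point): fixed point where shutter_grip is when the shutter is fully home; then only about 12 mm are left between the tab and the hopper wall
- tray (a joint): tilt of the tipping tray about its hinge (along the stand's x): 0 = level, at rest; grows as the bar end is lifted, up to 1.35 rad. It falls back when let go
- tray_hinge (a point): fixed point on the hinge axis, 150 mm above the bench, over the hopper's left (hinge) wall; axes as the stand's
- tray_in (a point): centre of the tray's inner floor, moving with the tray, 56 mm from the hinge, at the hinge's height when level; axes x along the hinge, y towards the bar, z up from the floor. Aluminium, 116 mm (x) by 110 mm (y) inside, walls 24 mm high on three sides, open towards the hopper
- tray_bar (a point): middle of the round steel lifting bar at the tray's outer end: 12 mm thick, 104 mm long along the stand's x, joined to the tray by arms at both ends, 36 mm clear of the tray's end wall; 150 mm from the hinge along the tray's y and 15 mm above its floor; nothing beneath it down to the bench
- spacer1: plain steel spacer bush, a cylinder 30 mm in diameter and 36 mm long with a dark (not open) bore mark, about 80 g, standing in the tray near its bar end at the start; origin at the centre of its lower face, z along its axis
- spacer2: plain steel spacer bush, a cylinder 30 mm in diameter and 36 mm long with a dark (not open) bore mark, about 80 g, standing in the tray near its bar end at the start; origin at the centre of its lower face, z along its axis
- spacer3: plain steel spacer bush, a cylinder 30 mm in diameter and 36 mm long with a dark (not open) bore mark, about 80 g, standing in the tray near its bar end at the start; origin at the centre of its lower face, z along its axis
- stray: plain steel spacer bush, a cylinder 30 mm in diameter and 36 mm long with a dark (not open) bore mark, about 80 g, standing on the shutter plate between the grip tab and the hopper wall at the start, where it blocks the shutter; origin at the centre of its lower face, z along its axis
- spacer1_mid (a point): centre of that spacer
- spacer2_mid (a point): centre of that spacer
- spacer3_mid (a point): centre of that spacer
- stray_mid (a point): centre of the stray spacer
- spray_can: bystander: spray can 58 mm in diameter, 160 mm tall, standing beside the work; origin at the centre of its base
- piston: bystander: aluminium piston 66 mm in diameter, 55 mm tall, standing on the bench; origin at the centre of its base
- grease_jar: bystander: jar 60 mm in diameter, 75 mm tall, standing on the bench; origin at the centre of its base

How it is judged:
On the way, in this order (a step that is already met when the one before it is completed fails the run):
1. the stray spacer rests in the tipping tray (x of stray_mid in the frame of tray_in between -0.058 and 0.058 m and y of stray_mid in the frame of tray_in between -0.056 and 0.056 m and z of stray_mid in the frame of tray_in between 0.005 and 0.06 m and linear speed of stray below 0.03 m/s and value of joint tray below 0.1 rad), for 0.2 s.
2. the shutter is pushed home to its end stop (within 4 mm), all spacers still in the tray (value of joint shutter above 0.101 m and x of spacer1_mid in the frame of tray_in between -0.058 and 0.058 m and y of spacer1_mid in the frame of tray_in between -0.056 and 0.056 m and z of spacer1_mid in the frame of tray_in between 0.005 and 0.06 m and x of spacer2_mid in the frame of tray_in between -0.058 and 0.058 m and y of spacer2_mid in the frame of tray_in between -0.056 and 0.056 m and z of spacer2_mid in the frame of tray_in between 0.005 and 0.06 m and x of spacer3_mid in the frame of tray_in between -0.058 and 0.058 m and y of spacer3_mid in the frame of tray_in between -0.056 and 0.056 m and z of spacer3_mid in the frame of tray_in between 0.005 and 0.06 m and x of stray_mid in the frame of tray_in between -0.058 and 0.058 m and y of stray_mid in the frame of tray_in between -0.056 and 0.056 m and z of stray_mid in the frame of tray_in between 0.005 and 0.06 m), for 0.2 s.
3. with the shutter home, the tray is tipped by more than 0.6 rad and all four spacers lie in the hopper (value of joint shutter above 0.101 m and value of joint tray above 0.6 rad and x of spacer1_mid in the frame of hopper_in between -0.068 and 0.068 m and y of spacer1_mid in the frame of hopper_in between -0.062 and 0.062 m and z of spacer1_mid in the frame of hopper_in between 0 and 0.06 m and x of spacer2_mid in the frame of hopper_in between -0.068 and 0.068 m and y of spacer2_mid in the frame of hopper_in between -0.062 and 0.062 m and z of spacer2_mid in the frame of hopper_in between 0 and 0.06 m and x of spacer3_mid in the frame of hopper_in between -0.068 and 0.068 m and y of spacer3_mid in the frame of hopper_in between -0.062 and 0.062 m and z of spacer3_mid in the frame of hopper_in between 0 and 0.06 m and x of stray_mid in the frame of hopper_in between -0.068 and 0.068 m and y of stray_mid in the frame of hopper_in between -0.062 and 0.062 m and z of stray_mid in the frame of hopper_in between 0 and 0.06 m), for 0.2 s.
At the end, for the whole second after the job is handed in: The shutter is within 4 mm of its end stop, the tray is back down (within 0.08 rad of level), and all four spacers lie at rest inside the hopper on the shutter (value of joint shutter above 0.101 m and value of joint tray below 0.08 rad and velocity of joint tray below 0.05 rad/s and x of spacer1_mid in the frame of hopper_in between -0.068 and 0.068 m and y of spacer1_mid in the frame of hopper_in between -0.062 and 0.062 m and z of spacer1_mid in the frame of hopper_in between 0 and 0.06 m and x of spacer2_mid in the frame of hopper_in between -0.068 and 0.068 m and y of spacer2_mid in the frame of hopper_in between -0.062 and 0.062 m and z of spacer2_mid in the frame of hopper_in between 0 and 0.06 m and x of spacer3_mid in the frame of hopper_in between -0.068 and 0.068 m and y of spacer3_mid in the frame of hopper_in between -0.062 and 0.062 m and z of spacer3_mid in the frame of hopper_in between 0 and 0.06 m and x of stray_mid in the frame of hopper_in between -0.068 and 0.068 m and y of stray_mid in the frame of hopper_in between -0.062 and 0.062 m and z of stray_mid in the frame of hopper_in between 0 and 0.06 m and linear speed of each of spacer1, spacer2, spacer3, stray below 0.03 m/s); the robot touches nothing.
It fails at once if the spray can is moved by more than 20 mm or tipped over (distance of spray_can from where it was at the start of the episode above 0.02 m or angle between spray_can's own z axis and vertical above 0.4 rad).
It fails at once if the piston is moved by more than 20 mm or tipped over (distance of piston from where it was at the start of the episode above 0.02 m or angle between piston's own z axis and vertical above 0.4 rad).
It fails at once if the grease jar is moved by more than 20 mm or tipped over (distance of grease_jar from where it was at the start of the episode above 0.02 m or angle between grease_jar's own z axis and vertical above 0.4 rad).
It also fails if it takes over 69 s, if anything falls off the work surface, if the arm or the gripper's body presses on something with over 40 N, if the wrist force passes 120 N, or if a joint passes its speed limit or range.

### The arm

A 7-joint arm with a two-finger parallel gripper is mounted at the origin on the work surface. World frame = base frame: x ahead of the robot, y to its left, z up, the work surface at z = 0. Lengths are in m, angles in rad, forces in N, time in s.
With the tool pointing down it reaches from about 0.425 to 0.925 m from the base axis. Payload 6.8 kg.
Tool frame: the origin (TCP) lies at the very end of the fingers, on their centre line; the grasp point (between the pads) lies 19 mm behind it; z points along the fingers, y is the direction in which the jaws open and shut (so a half turn about z gives the same grasp; the last joint's range is limited). The gripper opens to 88 mm and grips with 3 to 60 N. Pads are 20 mm wide; open, the fingers measure 115 mm over their backs; the gripper's body (75 mm by 178 mm) begins 61 mm behind the grasp point.
Start: joints at [-1.282, 0.477, 0.022, 1.555, -0.011, 1.109, -0.083], TCP at [0.261, 0.623, 0.223] pointing down, gripper open.
Joint ranges: [-2.96, 2.96], [-0.34, 2.1], [-1.41, 1.46], [0.24, 2.44], [-1.37, 4.51], [0.17, 1.92], [-2.96, 2.96]. Speed limits (rad/s): [2.39, 2.39, 3.14, 3.14, 3.14, 3.14, 3.14].

### API

Orientations are given as a rotation vector (axis times angle).
In Python, from cell import env gives the robot as it stands.
- The arm moves only by the tool apply_moves, never from a script. Its arguments are lists of equal length, an entry for each row: "hand": the closure, from -1 (fully open) to 1 (shut); "xyz": the shift along the tool's x, y, z in m, a list of three; "rotation": the turn, a rotation vector about the tool's x, y, z in rad, a list of three. A call has 1 to 5 rows; each row shifts and turns the commanded pose from where the row before left it, along the tool's axes as they then stand; what a row does not reach is not made up. A row lasts 1/10 s, in which the tool goes at most 50 mm and 8.59 degrees, less where a joint would pass 70% of its speed; a pose out of reach is approached as far as the arm can. A call is refused whole if a number of a shift passes 0.05 or a number of a turn 0.15, either way. A call with a gripper value outside its range is refused whole. The fingers move at their own pace and stop on an object; "force" is the grip in N (left out, the last holds). Time passes only in rows, so rows that do not move let the fingers close. It gives the time, the measured TCP pose, the force and the opening at its end, in the units of the state.
- env.observe(): the state, without advancing time (a new reading comes with each control period).
- env.get_image(name): name is "scene" or "top" or "wrist"; returns the picture (400x640x3 uint8, blue, green, red); there is no depth.
- env.camera_info(name): a dict with "mtx" (3x3 intrinsics, pixels), "distortion" ([k1, k2, p1, p2, k3] as OpenCV has them; the pictures are not rectified), "R" (3x3) and "t" (3): a world point X has camera coordinates R X + t. Camera axes: x right, y down, z forward; pixel columns grow to the right and rows downward; lengths in m; the calibration is good to about 2 mm. A picture is of the moment at which its call begins: read the wrist's pose just before it. camera_info takes no time and is no camera call; for the wrist camera it gives the pose at the moment of the call.
- env.job_done(): hands the job in, once; it reports no verdict.
Trained networks look in the newest picture that a camera, given by its name, has taken for a name from the list of things; names that differ only in an ending like _2 or _b are one class to them, and where a whole thing is asked for, a point or a joint stands for the part that bears it (a point fixed in the world has none). Each returns a list of dicts, best first, with "conf" (0 to 1); they miss things now and then, are a little off and sometimes report something else, mostly with a low value. They report only what shows in the picture. A call takes as long as a camera call.
- env.look_for(camera, thing): "location" ([row, column] in pixels, amid what is visible of it).
- env.landmark_of(camera, thing): "location" ([row, column] in pixels: a listed point, or the origin of a listed thing).
The state is a dict: "time": time; "joint_positions": joint angles; "dq": joint speeds; "tau": joint torques, N m; "tool_pos": TCP position; "eef_rot": TCP orientation; "ft_force": force on the tool from outside, world axes, zero at the start; "wrist_torque": the same for the moment, N m; "opening": opening from 0.0 (shut) to 1.0 (fully open).
Only numpy, scipy, OpenCV 4.12 (cv2) and the standard library are available. Lean on these libraries where they do the work, as an engineer would, in place of code of your own. Each camera call takes 0.05 s, during which the arm holds its last target. There are 200 camera calls.

## Working session

There is one attempt and no reset: what is moved stays moved. The work goes in short steps, Python scripts to look and compute and a tool call to move; the robot and the scene stay as the last step left them, time stands still between calls to the robot, and variables do not carry over. Pictures are saved under pics/ and viewed, about 8 in all and at most 12, crops included, and the job is handed in when it is done.

Besides the shell and the picture viewer there is one more tool, called after ">>>" as name(argument=value, ...) on one line, values as JSON. apply_moves: Moves the arm, as the interface text tells. Its arguments: {"type":"object","properties":{"hand":{"type":"array"},"xyz":{"type":"array"},"rotation":{"type":"array"},"force":{"type":"number"}},"required":["hand","xyz","rotation"]}

```bash
mkdir -p pics; ls; cat > h.py <<'E'
import numpy as np, cv2
from cell import env
from scipy.spatial.transform import Rotation as Ro
def cam(n):
    c=env.camera_info(n); return [np.array(c[k],float) for k in("mtx","distortion","R","t")]
def ray(c,px):  # px=[row,col]
    K,d,R,t=c; u=cv2.undistortPoints(np.array([[[px[1],px[0]]]],float),K,d)[0,0]
    return -R.T@t, R.T@np.array([u[0],u[1],1])
def onz(c,px,z):
    o,v=ray(c,px); return o+v*(z-o[2])/v[2]
def tri(obs): # list of (cam,px)
    A=np.zeros((3,3));b=np.zeros(3);L=[]
    for c,p in obs:
        o,v=ray(c,p);v=v/np.linalg.norm(v);P=np.eye(3)-np.outer(v,v);A+=P;b+=P@o;L.append((o,v))
    x=np.linalg.solve(A,b); return x,[np.linalg.norm(np.cross(x-o,v)) for o,v in L]
def proj(c,X):
    K,d,R,t=c; return cv2.projectPoints(np.atleast_2d(np.array(X,float)),cv2.Rodrigues(R)[0],t,K,d)[0][:,0]
E
python3 - <<'E'
from h import *
s=env.observe(); print(s['tool_pos'],s['eef_rot'],s['time'])
ims=[]
for n in("scene","top"):
    im=env.get_image(n).copy(); c=cam(n)
    for th in["tray_hinge","tray_in","tray_bar","shutter_grip","grip_home","hopper_in","stray_mid","spacer1_mid","spray_can","piston","grease_jar","stand"]:
        r=env.landmark_of(n,th)
        print(n,th,[(np.round(x['location']).tolist(),round(x['conf'],2)) for x in r[:4]])
    cv2.imwrite(f"pics/{n}0.png",im)
    ims.append(im)
    print(n,-c[2].T@c[3])
cv2.imwrite("pics/a.png",cv2.resize(np.vstack(ims),(480,600)))
E
```

```text
pics
[0.26067583 0.62198583 0.22170371] [-6.19126030e-01 -3.07979613e+00  2.80599972e-03] 0.0
scene tray_hinge [([208.0, 349.0], 0.9), ([217.0, 390.0], 0.62), ([239.0, 384.0], 0.62)]
scene tray_in [([220.0, 379.0], 0.91)]
scene tray_bar [([242.0, 438.0], 0.95), ([240.0, 460.0], 0.36)]
scene shutter_grip [([146.0, 378.0], 0.91), ([248.0, 380.0], 0.5)]
scene grip_home [([167.0, 349.0], 0.68), ([147.0, 376.0], 0.3)]
scene hopper_in [([211.0, 321.0], 0.74)]
scene stray_mid [([169.0, 349.0], 0.66)]
scene spacer1_mid [([209.0, 414.0], 0.97), ([212.0, 271.0], 0.66)]
scene spray_can []
scene piston [([242.0, 462.0], 0.56), ([239.0, 386.0], 0.28)]
scene grease_jar [([210.0, 274.0], 0.82)]
scene stand [([265.0, 352.0], 0.76)]
scene [1.01730308 0.30614637 0.61917047]
top tray_hinge [([170.0, 282.0], 0.7)]
top tray_in [([177.0, 253.0], 0.65)]
top tray_bar [([180.0, 210.0], 0.95)]
top shutter_grip [([262.0, 316.0], 0.96)]
top grip_home [([212.0, 312.0], 0.91), ([177.0, 255.0], 0.58)]
top hopper_in [([170.0, 313.0], 0.91)]
top stray_mid [([225.0, 328.0], 0.45)]
top spacer1_mid [([196.0, 236.0], 0.77), ([226.0, 376.0], 0.59)]
top spray_can [([227.0, 374.0], 0.96)]
top piston [([256.0, 237.0], 0.56)]
top grease_jar [([182.0, 372.0], 0.77), ([176.0, 248.0], 0.5)]
top stand [([178.0, 290.0], 0.87)]
top [ 0.53935186 -0.05134846  1.02573057]
```

View pics/scene0.png

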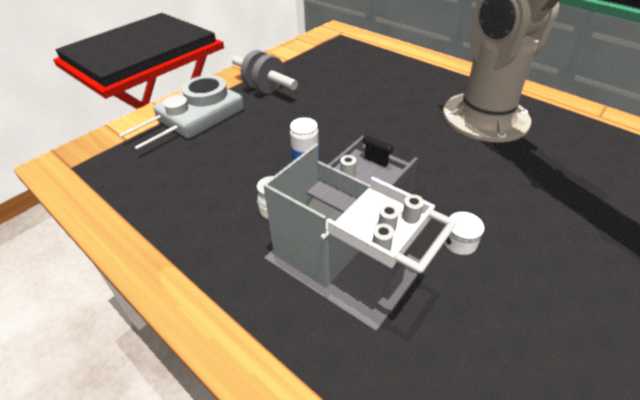

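View pics/top0.png

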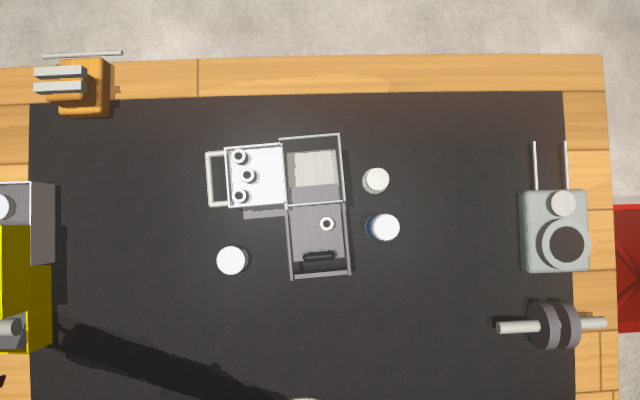

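```bash
python3 - <<'E'
from h import *
from scipy.optimize import least_squares
S,T=cam("scene"),cam("top")
P={"tray_hinge":([208,349],[170,282],[0,0,.15]),"tray_in":([220,379],[177,253],[0,.056,.15]),"tray_bar":([242,438],[180,210],[0,.15,.165]),
"hopper_in":([211,321],[170,313],[0,-.061,.104]),"grip_home":(None,[212,312],[-.068-.012-.007,-.061,.143]),"stand":(None,[178,290],[0,0,0])}
for k,(a,b,z) in P.items():
    if a: print(k,tri([(S,a),(T,b)]))
print('grip',tri([(S,[146,378]),(T,[262,316])]), onz(T,[262,316],.143))
print('stray',tri([(S,[169,349]),(T,[225,328])]), onz(T,[225,328],.122))
print('can',onz(T,[227,374],0),'jar',onz(T,[182,372],0),'piston',onz(T,[256,237],0))
def w(p,L):
    x,y,a=p;c,s=np.cos(a),np.sin(a);return np.array([x+c*L[0]-s*L[1],y+s*L[0]+c*L[1],L[2]])
def f(p):
    r=[]
    for k,(a,b,L) in P.items():
        if k in("grip_home",):continue
        X=w(p,L)
        if a: q=proj(S,X)[0]; r+=[q[1]-a[0],q[0]-a[1]]
        q=proj(T,X)[0]; r+=[q[1]-b[0],q[0]-b[1]]
    return r
o=least_squares(f,[.66,0,0],loss='soft_l1'); print(o.x,np.round(f(o.x),1))
E
```

```text
tray_hinge (array([0.64615533, 0.02578381, 0.15378399]), [np.float64(0.0015919377978178492), np.float64(0.0015919377978178943)])
tray_in (array([0.63548904, 0.08245494, 0.15571793]), [np.float64(0.003054267121240395), np.float64(0.0030542671212402967)])
tray_bar (array([0.62791564, 0.17379495, 0.16616146]), [np.float64(0.0018020316726080003), np.float64(0.0018020316726079435)])
hopper_in (array([ 0.6484693 , -0.03640025,  0.10822615]), [np.float64(0.004077032222807707), np.float64(0.004077032222807523)])
grip (array([ 0.45488858, -0.04487939,  0.13464226]), [np.float64(0.004214532414980628), np.float64(0.004214532414980716)]) [ 0.45326089 -0.04152699  0.143     ]
stray (array([ 0.52819102, -0.06737676,  0.11043315]), [np.float64(0.0024122839440735185), np.float64(0.002412283944073516)]) [ 0.52975514 -0.06908426  0.122     ]
can [ 0.52058924 -0.18386878  0.        ] jar [ 0.63109771 -0.18240207  0.        ] piston [0.45869631 0.15198663 0.        ]
[0.64211864 0.02438778 0.10243777] [-0.1 -0.2  2.6  0.3  2.2  0.1 -1.   2.7 -0.  -1.2  1.  -0.5  1.5 -2.2
  1.5 -1.4  1.6 -2.3]
```

The scene picture shows the stand mid-table. The grip tab is at about (col 378, row 150), the stray at (348,163), and three spacers are by the bar. The piston is at (463,235). The top picture shows the stray at (327,223), the grip at (318,257), the spacers at (239,157), (248,175) and (240,196), the can at (383,227), the jar at (376,180) and the piston at (232,260). The network fit gives a stand origin of about (0.642, 0.024) with yaw of about 0.10. I'll turn the jaws to the stand's x axis, rise, then move over for a wrist view.

>>> apply_moves(hand=[-1,-1,-1,-1,-1], xyz=[[0,0,-0.02],[0,0,-0.02],[0,0,-0.02],[0,0,-0.02],[0,0,-0.02]], rotation=[[0,0,0.148],[0,0,0.148],[0,0,0.148],[0,0,0.148],[0,0,0.148]])

```text
time: 1.8
tool_pos: [0.2608, 0.6225, 0.3236]
eef_rot: [-1.699, -2.642, -0.0]
ft_force: [-0.2, 0.8, 0.3]
opening: 0.999
```

>>> apply_moves(hand=[-0.2,-0.2,-0.2,-0.2,-0.2], xyz=[[0,0,0],[0,0,0],[0,0,0],[-0.044,0.017,0],[-0.044,0.017,0]], rotation=[[0,0,0.148],[0,0,0.148],[0,0,0.038],[0,0,0],[0,0,0]])

```text
time: 2.3
tool_pos: [0.3028, 0.5383, 0.322]
eef_rot: [2.104, 2.333, -0.001]
ft_force: [0.4, -0.4, 0.2]
opening: 0.614
```

>>> apply_moves(hand=[-0.2,-0.2,-0.2,-0.2,-0.2], xyz=[[-0.044,0.017,0],[-0.044,0.017,0],[-0.044,0.017,0],[-0.044,0.017,0],[-0.044,0.017,0]], rotation=[[0,0,0],[0,0,0],[0,0,0],[0,0,0],[0,0,0]])

```text
time: 2.8
tool_pos: [0.4106, 0.3262, 0.3229]
eef_rot: [-2.107, -2.33, -0.001]
ft_force: [1.4, 0.5, -0.3]
opening: 0.597
```

>>> apply_moves(hand=[-0.2,-0.2,-0.2,-0.2,-0.2], xyz=[[-0.044,0.017,0],[-0.044,0.017,0],[-0.044,0.017,0],[-0.044,0.017,0],[-0.044,0.017,0]], rotation=[[0,0,0],[0,0,0],[0,0,0],[0,0,0],[0,0,0]])

```text
time: 3.3
tool_pos: [0.5171, 0.1158, 0.3231]
eef_rot: [-2.107, -2.33, -0.002]
ft_force: [0.5, 0.1, -1.0]
opening: 0.597
```

```bash
cat >> h.py <<'E'
def look(n,things,save=None,k=4):
    s=env.observe(); c=cam(n); im=env.get_image(n); 
    if save: cv2.imwrite(f"pics/{save}.png",im)
    out={}
    for th in things:
        r=env.landmark_of(n,th); out[th]=[(np.round(x['location'],1).tolist(),round(x['conf'],2)) for x in r[:k]]
        print(n,th,out[th])
    return c,out,s
E
python3 - <<'E'
from h import *
c,o,s=look("wrist",["tray_hinge","tray_in","tray_bar","shutter_grip","grip_home","hopper_in","stray_mid","spacer1_mid"],"w1",k=5)
print(-c[2].T@c[3],s['tool_pos'],c[2]); 
Z=dict(tray_hinge=.15,tray_in=.15,tray_bar=.165,shutter_grip=.143,grip_home=.143,hopper_in=.104,stray_mid=.122,spacer1_mid=.168)
for k,v in o.items():
    for p,q in v: print(k,q,onz(c,p,Z[k]).round(4))
E
```

```text
wrist tray_hinge [([256.2, 408.2], 0.84), ([187.0, 382.2], 0.41)]
wrist tray_in [([218.5, 415.0], 0.6)]
wrist tray_bar [([136.6, 434.2], 0.77)]
wrist shutter_grip [([293.6, 265.5], 0.77), ([195.1, 451.1], 0.51)]
wrist grip_home [([297.7, 331.2], 0.73)]
wrist hopper_in [([296.6, 331.9], 0.56), ([124.3, 279.8], 0.36)]
wrist stray_mid [([301.4, 314.6], 0.89), ([221.3, 414.8], 0.52)]
wrist spacer1_mid [([211.2, 420.6], 0.7), ([194.2, 388.5], 0.62)]
[0.51020359 0.19461261 0.48603838] [0.51711447 0.11579063 0.32305275] [[ 9.94921627e-01  1.00648015e-01  9.66338428e-04]
 [ 9.62008327e-02 -9.53696575e-01  2.84970600e-01]
 [ 2.96033188e-02 -2.83430450e-01 -9.58535771e-01]]
tray_hinge 0.84 [0.6398 0.0294 0.15  ]
tray_hinge 0.41 [0.5936 0.1136 0.15  ]
tray_in 0.6 [0.6386 0.0793 0.15  ]
tray_bar 0.77 [0.6353 0.1768 0.165 ]
shutter_grip 0.77 [ 0.4663 -0.0464  0.143 ]
shutter_grip 0.51 [0.6782 0.1103 0.143 ]
grip_home 0.73 [ 0.5528 -0.044   0.143 ]
hopper_in 0.56 [ 0.5584 -0.0692  0.104 ]
hopper_in 0.36 [0.4664 0.1689 0.104 ]
stray_mid 0.89 [ 0.5329 -0.0669  0.122 ]
stray_mid 0.52 [0.6498 0.0658 0.122 ]
spacer1_mid 0.7 [0.6363 0.0946 0.168 ]
spacer1_mid 0.62 [0.5973 0.1106 0.168 ]
```

View pics/w1.png

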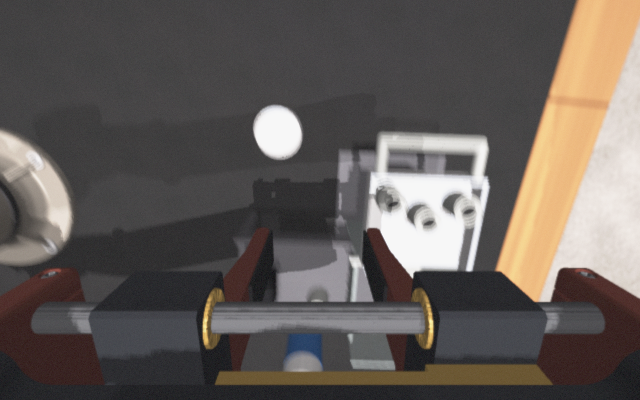

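The wrist picture shows the tray at right: the bar runs from col 378 to 487 at row 138, and the spacers are at (388,197), (424,215) and (461,207). The piston is at (278,132). The stray (317,296) is half hidden behind the finger rail. I'll move further to −y to see the stray and the tab clearly.

>>> apply_moves(hand=[-0.2,-0.2,-0.2,-0.2,-0.2], xyz=[[-0.046,-0.002,0],[-0.046,-0.002,0],[-0.046,-0.002,0],[-0.046,-0.002,0],[-0.046,-0.002,0]], rotation=[[0,0,0],[0,0,0],[0,0,0],[0,0,0],[0,0,0]])

```text
time: 4.25
tool_pos: [0.5296, -0.1128, 0.3228]
eef_rot: [2.105, 2.332, 0.001]
ft_force: [1.7, 1.4, 0.4]
opening: 0.603
```

```bash
python3 - <<'E'
from h import *
c,o,s=look("wrist",["tray_hinge","tray_in","tray_bar","shutter_grip","grip_home","hopper_in","stray_mid","spacer1_mid"],"w2",k=5)
print(-c[2].T@c[3],s['tool_pos'])
Z=dict(tray_hinge=.15,tray_in=.15,tray_bar=.165,shutter_grip=.143,grip_home=.143,hopper_in=.104,stray_mid=.122,spacer1_mid=.168)
for k,v in o.items():
    for p,q in v: print(k,q,onz(c,p,Z[k]).round(4))
# overlay of stand model
a=0.102;x0,y0=.6421,.0244
def w(L): ca,sa=np.cos(a),np.sin(a); return [x0+ca*L[0]-sa*L[1],y0+sa*L[0]+ca*L[1],L[2]]
im=cv2.imread("pics/w2.png")
segs=[((-.069,-.122,.147),(-.069,.003,.147)),((-.228,0,.112),(-.068,0,.112)),((-.228,-.12,.112),(-.068,-.12,.112)),((-.052,.15,.171),(.052,.15,.171)),((-.058,.001,.15),(-.058,.111,.15)),((.058,.001,.15),(.058,.111,.15)),((-.058,.111,.15),(.058,.111,.15))]
for A,B in segs:
    q=proj(c,[w(A),w(B)]).round().astype(int); cv2.line(im,tuple(map(int,q[0])),tuple(map(int,q[1])),(0,0,255),1)
cv2.imwrite("pics/w2o.png",im)
E
```

```text
wrist tray_hinge [([55.0, 437.6], 0.65)]
wrist tray_in []
wrist tray_bar []
wrist shutter_grip [([110.5, 265.0], 0.74), ([201.8, 310.6], 0.68)]
wrist grip_home [([117.5, 342.5], 0.71), ([131.8, 322.9], 0.39)]
wrist hopper_in [([118.2, 418.0], 0.61)]
wrist stray_mid [([133.0, 323.1], 0.91)]
wrist spacer1_mid []
[ 0.52255413 -0.03393047  0.485809  ] [ 0.52960945 -0.11275823  0.32284685]
tray_hinge 0.65 [0.6394 0.0286 0.15  ]
shutter_grip 0.74 [ 0.4662 -0.0441  0.143 ]
shutter_grip 0.68 [ 0.5258 -0.1432  0.143 ]
grip_home 0.71 [ 0.5514 -0.0428  0.143 ]
grip_home 0.39 [ 0.5316 -0.0603  0.143 ]
hopper_in 0.61 [ 0.6468 -0.0351  0.104 ]
stray_mid 0.91 [ 0.5325 -0.0633  0.122 ]
```

View pics/w2o.png

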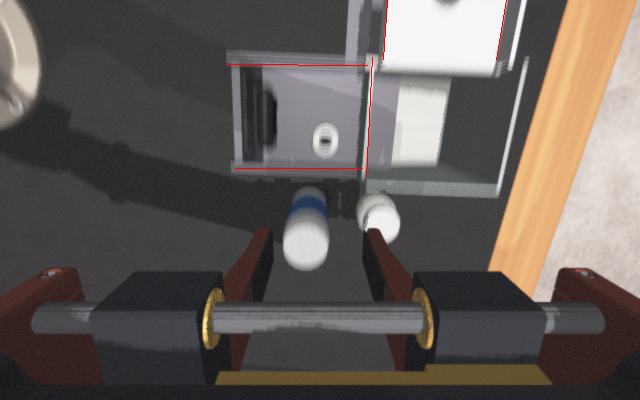

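The overlay of the stand model (red) matches the rails, the wall and the tray to a few pixels. The stray stands clear at about (324,139), with the tab at (268,115). I'll descend on the stray.

>>> apply_moves(hand=[-0.2,-0.2,-0.2,-0.2,-0.2], xyz=[[0.023,0.0035,0],[0.0225,0.0035,0],[0,0,0.045],[0,0,0.045],[0,0,0.045]], rotation=[[0,0,0],[0,0,0],[0,0,0],[0,0,0],[0,0,0]])

```text
time: 5.2
tool_pos: [0.5323, -0.0646, 0.1865]
eef_rot: [2.104, 2.332, 0.002]
ft_force: [0.6, 0.8, -0.5]
opening: 0.599
```

```bash
python3 - <<'E'
from h import *
c,o,s=look("wrist",["stray_mid"],"w3",k=5)
print(s['tool_pos'],[onz(c,p,.122) for p,q in o['stray_mid']])
for n in("scene","top"): c,o,_=look(n,["stray_mid","shutter_grip"],n+"1")
E
```

```text
wrist stray_mid [([212.2, 317.6], 0.91)]
[ 0.53231148 -0.0645724   0.18647992] [array([ 0.53391283, -0.06638285,  0.122     ])]
scene stray_mid [([167.7, 347.3], 0.57), ([171.2, 347.0], 0.32)]
scene shutter_grip [([147.7, 375.3], 0.72)]
top stray_mid [([160.4, 239.3], 0.55)]
top shutter_grip [([180.8, 291.5], 0.39)]
```

View pics/w3.png

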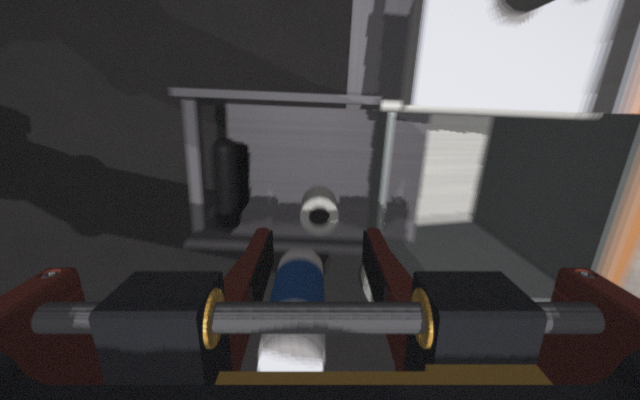

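The stray (319,213) is centred between the fingertips (268 and 370). I'll go down and close.

>>> apply_moves(hand=[-0.2,-0.2,-0.2,0.8,0.8], xyz=[[-0.002,0,0.04],[0,0,0.034],[0,0,0],[0,0,0],[0,0,0]], rotation=[[0,0,0],[0,0,0],[0,0,0],[0,0,0],[0,0,0]], force=20)

```text
time: 6.1
tool_pos: [0.5338, -0.0686, 0.1158]
eef_rot: [2.106, 2.328, 0.004]
ft_force: [-0.5, -0.2, 0.4]
opening: 0.457
```

>>> apply_moves(hand=[0.8,0.8,0.8,0.8], xyz=[[0,0,0],[0,0,0],[0,0,-0.02],[0,0,-0.04]], rotation=[[0,0,0],[0,0,0],[0,0,0],[0,0,0]])

```text
time: 6.5
tool_pos: [0.5302, -0.0679, 0.1727]
eef_rot: [-2.105, -2.327, 0.006]
ft_force: [1.3, 0.1, -1.7]
opening: 0.338
```

The stray is held (opening 0.338, about 30 mm). I'll lift it and carry it over the free hinge-side half of the tray.

>>> apply_moves(hand=[0.8,0.8,0.8,0.8,0.8], xyz=[[0,0,-0.04],[0,0,-0.05],[0.0275,0.03,0],[0.0275,0.03,0],[0.0275,0.03,0]], rotation=[[0,0,0],[0,0,0],[0,0,0],[0,0,0],[0,0,0]])

```text
time: 7.0
tool_pos: [0.6144, 0.0241, 0.265]
eef_rot: [2.108, 2.329, 0.004]
ft_force: [0.6, -0.8, -0.5]
opening: 0.341
```

>>> apply_moves(hand=[0.8,0.8], xyz=[[0.0275,0.03,0],[0,0,0]], rotation=[[0,0,0],[0,0,0]])

```text
time: 7.2
tool_pos: [0.6429, 0.06, 0.2629]
eef_rot: [-2.098, -2.338, -0.003]
ft_force: [0.1, 0.2, -0.1]
opening: 0.334
```

```bash
python3 - <<'E'
from h import *
c,o,s=look("wrist",["tray_hinge","tray_in","tray_bar","spacer1_mid","stray_mid"],"w4",k=5)
print(s['tool_pos'],s['opening'],s['ft_force'])
Z=dict(tray_hinge=.15,tray_in=.15,tray_bar=.165,stray_mid=.168,spacer1_mid=.168)
for k,v in o.items():
    for p,q in v: print(k,q,onz(c,p,Z[k]).round(4))
E
```

```text
wrist tray_hinge [([222.7, 309.7], 0.88)]
wrist tray_in [([174.1, 311.3], 0.72)]
wrist tray_bar [([56.7, 321.1], 0.91), ([276.2, 223.5], 0.48)]
wrist spacer1_mid [([138.5, 266.0], 0.67), ([57.7, 318.6], 0.44)]
wrist stray_mid [([245.2, 314.8], 0.67)]
[0.64285459 0.05999019 0.26294963] 0.3339284688924864 [ 0.13750106  0.20063799 -0.05445192]
tray_hinge 0.88 [0.6398 0.0295 0.15  ]
tray_in 0.72 [0.6364 0.078  0.15  ]
tray_bar 0.91 [0.6343 0.1768 0.165 ]
tray_bar 0.48 [ 0.5614 -0.0295  0.165 ]
spacer1_mid 0.67 [0.5952 0.1083 0.168 ]
spacer1_mid 0.44 [0.6324 0.1754 0.168 ]
stray_mid 0.67 [0.6466 0.0147 0.168 ]
```

View pics/w4.png

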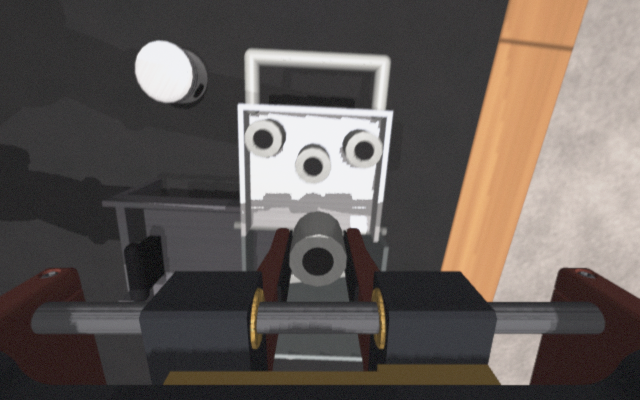

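Over the tray, the spacer tops are at (264,138), (313,163) and (362,150), the held stray is at (317,260) and the bar spans (250–386, ~59). The middle spacer lies closer than I assumed, so I'll compute the exact gap.

```bash
python3 - <<'E'
from h import *
c=cam("wrist")
for p in([138,264],[163,313],[150,362]): print('spacer',onz(c,p,.186).round(4))
for p in([55,250],[63,386]): print('bar',onz(c,p,.165).round(4))
for p in([105,240],[111,392],[235,240],[235,386]): print('tray top',onz(c,p,.174).round(4))
print(onz(c,[56.7,321],.165))
X=env.observe();print(X['tool_pos'],proj(c,[X['tool_pos']+np.array([0,0,.026])]))
E
```

```text
spacer [0.5938 0.1023 0.186 ]
spacer [0.6341 0.0863 0.186 ]
spacer [0.672  0.1006 0.186 ]
bar [0.5762 0.164  0.165 ]
bar [0.6848 0.1688 0.165 ]
tray top [0.5714 0.1252 0.174 ]
tray top [0.6937 0.1326 0.174 ]
tray top [0.5743 0.0117 0.174 ]
tray top [0.7065 0.0247 0.174 ]
[0.63251589 0.16826369 0.165     ]
[0.63997143 0.05144493 0.26412608] [[315.11797894 268.28707484]]
```

The arm settled at (0.640, 0.051) after the picture, so the true gap to the middle spacer (y≈0.095) is about 13 mm. I'll set it down here.

>>> apply_moves(hand=[0.8,0.8,0.8,0.8,0.8], xyz=[[-0.001,0,0.045],[0,0,0.04],[0,0,0.014],[0,0,0],[0,0,0]], rotation=[[0,0,0],[0,0,0],[0,0,0],[0,0,0],[0,0,0]])

```text
time: 8.0
tool_pos: [0.6417, 0.0516, 0.1663]
eef_rot: [2.108, 2.328, 0.003]
ft_force: [0.6, -0.4, -0.7]
opening: 0.337
```

>>> apply_moves(hand=[0.8,0.8], xyz=[[0,0,0.003],[0,0,0]], rotation=[[0,0,0],[0,0,0]])

```text
time: 8.2
tool_pos: [0.6414, 0.0522, 0.1628]
eef_rot: [2.107, 2.329, 0.003]
ft_force: [0.3, 0.3, -1.1]
opening: 0.334
```

>>> apply_moves(hand=[0.8,0.8,0.8], xyz=[[0,0,0.002],[0,0,0],[0,0,0]], rotation=[[0,0,0],[0,0,0],[0,0,0]])

```text
time: 8.5
tool_pos: [0.6413, 0.0522, 0.1603]
eef_rot: [2.107, 2.329, 0.002]
ft_force: [-0.2, 0.3, 3.3]
opening: 0.337
```

That is contact (3.3 N). I'll open a little and rise.

>>> apply_moves(hand=[0,0,0,0,0], xyz=[[0,0,0],[0,0,0],[0,0,-0.025],[0,0,-0.04],[0,0,-0.045]], rotation=[[0,0,0],[0,0,0],[0,0,0],[0,0,0],[0,0,0]])

```text
time: 9.0
tool_pos: [0.6396, 0.0521, 0.2696]
eef_rot: [-2.107, -2.328, 0.004]
ft_force: [1.0, 0.2, 0.1]
opening: 0.497
```

```bash
python3 - <<'E'
from h import *
s=env.observe(); print(s['tool_pos'],s['opening'])
a,b,w=[env.get_image(n) for n in("scene","top","wrist")]
A=cv2.resize(a[100:300,200:500],None,fx=1.3,fy=1.3); B=cv2.resize(w,(390,244))
C=cv2.resize(b[100:300,180:400],None,fx=1.4,fy=1.4)[:260]
H=np.zeros((540,720,3),np.uint8); H[:260,:390]=A;H[:260,400:400+C.shape[1]]=C; H[270:514,:390]=B
cv2.imwrite("pics/p5.png",H)
E
```

```text
[0.63958949 0.05207915 0.2695517 ] 0.49724650429881695
```

View pics/p5.png

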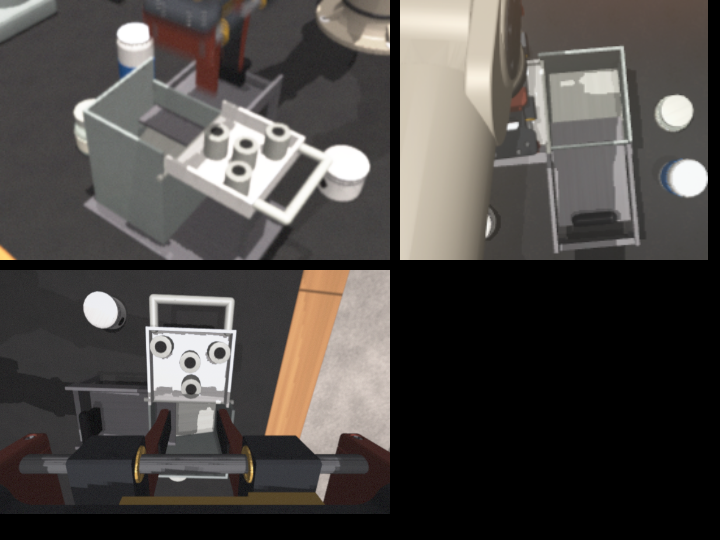

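All four spacers now stand in the tray, with the stray nearest the hinge, and the shutter is still partly open. Next I'll turn the tool a quarter turn, close the fingers, and go behind the tab.

>>> apply_moves(hand=[1,1,1,1,1], xyz=[[0,0,0],[0,0,0],[0,0,0],[0,0,0],[0,0,0]], rotation=[[0,0,0.146],[0,0,0.146],[0,0,0.146],[0,0,0.146],[0,0,0.146]])

```text
time: 9.65
tool_pos: [0.6398, 0.0522, 0.2679]
eef_rot: [-2.804, -1.415, 0.004]
ft_force: [1.1, -0.4, -0.2]
opening: 0.084
```

>>> apply_moves(hand=[1,1,1,1,1], xyz=[[0,0,0],[0,0,0],[0,0,0],[0,0,0],[0,0,0]], rotation=[[0,0,0.146],[0,0,0.146],[0,0,0.146],[0,0,0.146],[0,0,0.146]])

```text
time: 10.15
tool_pos: [0.6398, 0.0522, 0.268]
eef_rot: [3.125, 0.321, -0.004]
ft_force: [0.0, -0.8, 0.2]
opening: 0.009
```

>>> apply_moves(hand=[1,1,1,1,1], xyz=[[0,0,0],[-0.04,0.015,0],[-0.04,0.015,0],[-0.04,0.015,0],[-0.04,0.015,0]], rotation=[[0,0,0.14],[0,0,0],[0,0,0],[0,0,0],[0,0,0]])

```text
time: 10.65
tool_pos: [0.4831, -0.0197, 0.2679]
eef_rot: [3.138, 0.111, -0.005]
ft_force: [0.5, -0.2, 2.1]
opening: 0.008
```

>>> apply_moves(hand=[1,1], xyz=[[0,0.015,0],[0,0,0]], rotation=[[0,0,0],[0,0,0]])

```text
time: 10.85
tool_pos: [0.4849, -0.0344, 0.2688]
eef_rot: [-3.138, -0.11, 0.002]
ft_force: [-0.2, 0.2, 0.5]
opening: 0.002
```

```bash
python3 - <<'E'
from h import *
s=env.observe(); print(s['tool_pos'],Ro.from_rotvec(s['eef_rot']).as_matrix().round(3),s['joint_positions'].round(2) if hasattr(s['joint_positions'],'round') else s['joint_positions'],s['opening'])
for n in("scene","wrist","top"):
  c,o,s=look(n,["shutter_grip","grip_home","hopper_in","tray_hinge"],n+"6")
  for k,z in(("shutter_grip",.143),("grip_home",.143),("hopper_in",.104),("tray_hinge",.15)):
    for p,q in o[k]: print(n,k,q,onz(c,p,z).round(4))
E
```

```text
[ 0.48489434 -0.0343983   0.26884286] [[ 0.998  0.07  -0.001]
 [ 0.07  -0.998  0.002]
 [-0.001 -0.002 -1.   ]] [-1.12  0.24  1.27  1.99 -0.26  1.1  -1.24] 0.0022160854891060924
scene shutter_grip [([148.9, 377.1], 0.9)]
scene grip_home [([170.5, 349.5], 0.86)]
scene hopper_in [([210.2, 317.3], 0.97)]
scene tray_hinge [([209.6, 349.2], 0.7)]
scene shutter_grip 0.9 [ 0.476  -0.0379  0.143 ]
scene grip_home 0.86 [ 0.5609 -0.0383  0.143 ]
scene hopper_in 0.97 [ 0.6458 -0.0422  0.104 ]
scene tray_hinge 0.7 [0.6448 0.0273 0.15  ]
wrist shutter_grip [([210.1, 327.6], 0.89)]
wrist grip_home [([118.9, 329.7], 0.97)]
wrist hopper_in []
wrist tray_hinge [([2.5, 258.7], 0.89)]
wrist shutter_grip 0.89 [ 0.4662 -0.0449  0.143 ]
wrist grip_home 0.97 [ 0.5558 -0.0395  0.143 ]
wrist tray_hinge 0.89 [0.644  0.0265 0.15  ]
top shutter_grip [([215.0, 316.3], 0.4)]
top grip_home [([213.5, 314.5], 0.78)]
top hopper_in [([171.6, 312.8], 0.65), ([179.1, 252.5], 0.3)]
top tray_hinge [([172.0, 281.8], 0.84)]
top shutter_grip 0.4 [ 0.5516 -0.0446  0.143 ]
top grip_home 0.78 [ 0.5549 -0.0409  0.143 ]
top hopper_in 0.65 [ 0.648 -0.039  0.104]
top hopper_in 0.3 [0.6348 0.0943 0.104 ]
top tray_hinge 0.84 [0.6434 0.0253 0.15  ]
```

>>> apply_moves(hand=[1,1,1], xyz=[[-0.03,0.005,0],[-0.025,0.004,0],[0,0,0]], rotation=[[0,0,0],[0,0,0],[0,0,0]])

```text
time: 11.9
tool_pos: [0.435, -0.0419, 0.2675]
eef_rot: [-3.127, -0.122, 0.013]
ft_force: [0.3, 0.1, -0.7]
opening: 0.002
```

```bash
python3 - <<'E'
from h import *
s=env.observe(); print(s['tool_pos'],s['eef_rot'],np.round(s['joint_positions'],3))
E
```

```text
[ 0.43503577 -0.04186666  0.26752507] [-3.12712314 -0.1222211   0.01250388] [-1.165 -0.029  1.15   2.078  0.016  1.083 -1.516]
```

>>> apply_moves(hand=[1,1,1], xyz=[[-0.003,0,0.03],[0,0,0.03],[0,0,0.03]], rotation=[[0,0,0],[0,0,0],[0,0,0]])

```text
time: 12.2
tool_pos: [0.4339, -0.0457, 0.1759]
eef_rot: [-3.137, -0.11, 0.013]
ft_force: [0.0, 1.4, 0.3]
opening: 0.005
```

```bash
python3 - <<'E'
from h import *
s=env.observe(); print(s['tool_pos'],s['eef_rot'],np.round(s['joint_positions'],3),s['ft_force'])
E
```

```text
[ 0.43389549 -0.04568856  0.1759015 ] [-3.13702851 -0.10978583  0.0128953 ] [-0.988  0.25   1.118  2.19  -0.296  0.871 -1.188] [0.04157514 1.4268463  0.30763418]
```

>>> apply_moves(hand=[1,1,1], xyz=[[0,0,0.026],[0,0,0.026],[0,0,0]], rotation=[[0,0,0],[0,0,0],[0,0,0]])

```text
time: 12.5
tool_pos: [0.4306, -0.0466, 0.1224]
eef_rot: [-3.139, -0.106, 0.024]
ft_force: [0.3, -1.0, 0.5]
opening: 0.006
```

```bash
python3 - <<'E'
from h import *
s=env.observe(); print(s['tool_pos'],s['eef_rot'],np.round(s['joint_positions'],3),s['ft_force'])
w=env.get_image("wrist"); a=env.get_image("scene")
cv2.imwrite("pics/p7.png",np.vstack([cv2.resize(a[100:260,250:500],(500,320)),cv2.resize(w,(500,270))]) if 0 else np.vstack([cv2.resize(a[100:240,270:490],(440,280)),cv2.resize(w,(440,275))]))
E
```

```text
[ 0.43058624 -0.04663285  0.12235294] [-3.13947283 -0.1064085   0.02442846] [-0.85   0.36   0.992  2.239 -0.436  0.765 -1.063] [ 0.34707725 -1.00221305  0.4785035 ]
```

View pics/p7.png

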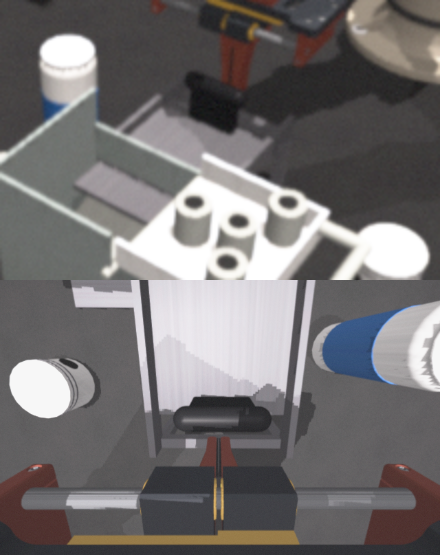

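The closed fingers stand right behind the tab, centred on it (tab at col 222, fingers at 216). I'll push.

>>> apply_moves(hand=[1,1,1,1,1], xyz=[[0.014,0,0],[0.02,0,0],[0.02,0,0],[0.02,0,0],[0.014,0,0]], rotation=[[0,0,0],[0,0,0],[0,0,0],[0,0,0],[0,0,0]])

```text
time: 13.1
tool_pos: [0.5211, -0.0393, 0.1253]
eef_rot: [-3.136, -0.111, 0.016]
ft_force: [-6.1, -1.9, 4.2]
opening: 0.007
```

>>> apply_moves(hand=[1,1,1], xyz=[[0.006,0,0],[0.004,0,0],[0,0,0]], rotation=[[0,0,0],[0,0,0],[0,0,0]])

```text
time: 13.4
tool_pos: [0.531, -0.038, 0.1248]
eef_rot: [-3.136, -0.111, 0.012]
ft_force: [-0.8, 0.2, -0.4]
opening: 0.006
```

>>> apply_moves(hand=[1,1,1], xyz=[[0.003,0,0],[0.003,0,0],[0,0,0]], rotation=[[0,0,0],[0,0,0],[0,0,0]])

```text
time: 13.7
tool_pos: [0.5335, -0.0375, 0.1239]
eef_rot: [-3.134, -0.11, 0.023]
ft_force: [-10.0, 0.4, 7.6]
opening: 0.002
```

>>> apply_moves(hand=[1,1,1], xyz=[[0.003,0,0],[0,0,0],[0,0,0]], rotation=[[0,0,0],[0,0,0],[0,0,0]])

```text
time: 14.0
tool_pos: [0.5335, -0.0375, 0.1233]
eef_rot: [-3.133, -0.109, 0.031]
ft_force: [-16.3, -0.3, 12.6]
opening: 0.004
```

```bash
python3 - <<'E'
from h import *
s=env.observe(); print(s['tool_pos'],s['eef_rot'],s['ft_force'],s['wrist_torque'])
for n in("scene","wrist","top"):
  c,o,s=look(n,["shutter_grip","grip_home"],n+"8")
  for k,z in(("shutter_grip",.143),("grip_home",.143)):
    for p,q in o[k]: print(n,k,q,onz(c,p,z).round(4))
a=cv2.imread("pics/scene8.png");b=cv2.imread("pics/top8.png");w=cv2.imread("pics/wrist8.png")
cv2.imwrite("pics/p8.png",np.vstack([np.hstack([cv2.resize(a[110:230,290:450],(400,300)),cv2.resize(b[120:285,200:420],(400,300))]),np.hstack([cv2.resize(w,(480,300)),np.zeros((300,320,3),np.uint8)])]))
E
```

```text
[ 0.53345621 -0.03748298  0.12329827] [-3.13315459 -0.10858472  0.03117847] [-16.31662485  -0.31328588  12.56420276] [-0.08478673  3.765107    0.0477833 ]
scene shutter_grip [([172.2, 350.8], 0.89)]
scene grip_home [([169.4, 349.4], 0.81)]
scene shutter_grip 0.89 [ 0.5632 -0.0335  0.143 ]
scene grip_home 0.81 [ 0.5586 -0.0404  0.143 ]
wrist shutter_grip [([225.2, 326.7], 0.55)]
wrist grip_home [([225.9, 325.6], 0.6)]
wrist shutter_grip 0.55 [ 0.5557 -0.04    0.143 ]
wrist grip_home 0.6 [ 0.5553 -0.0395  0.143 ]
top shutter_grip []
top grip_home []
```

View pics/p8.png

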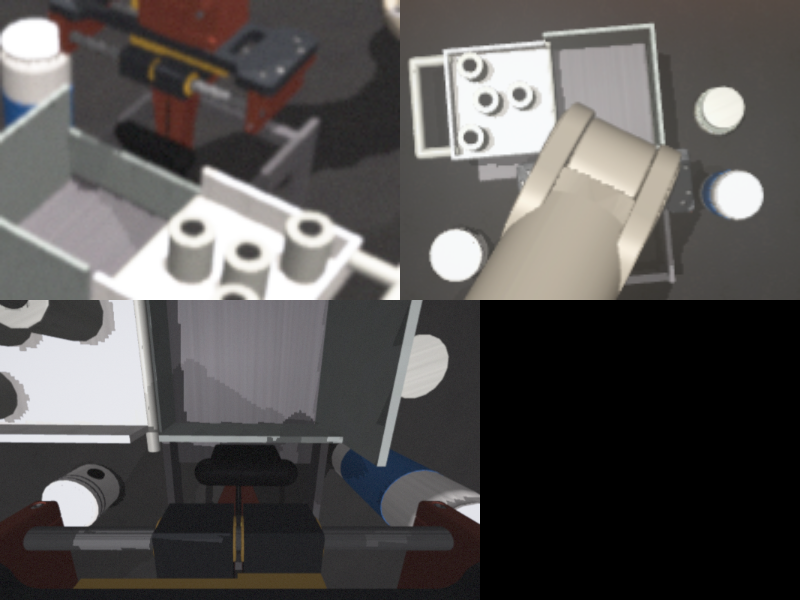

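The shutter is home: force rises to 16 N without motion, the wrist camera puts the grip (0.5557) on grip_home (0.5553), and the hopper floor is fully covered. All four spacers still stand in the tray. I'll back off, rise, and go over the bar with the jaws set to about 40 mm.

>>> apply_moves(hand=[1,1,1,1,1], xyz=[[-0.012,0,0],[-0.014,0,0],[0,0,-0.05],[0,0,-0.05],[0,0,-0.05]], rotation=[[0,0,0],[0,0,0],[0,0,0],[0,0,0],[0,0,0]])

```text
time: 14.95
tool_pos: [0.5147, -0.0395, 0.2762]
eef_rot: [-3.136, -0.11, 0.013]
ft_force: [1.7, 1.2, 0.4]
opening: 0.006
```

>>> apply_moves(hand=[0.1,0.1,0.1,0.1,0.1], xyz=[[0.0265,-0.041,0],[0.0265,-0.041,0],[0.0265,-0.041,0],[0.0265,-0.041,0],[0.0265,-0.041,0]], rotation=[[0,0,0],[0,0,0],[0,0,0],[0,0,0],[0,0,0]])

```text
time: 15.45
tool_pos: [0.6333, 0.1771, 0.2742]
eef_rot: [-3.134, -0.113, 0.012]
ft_force: [0.8, -0.6, 0.8]
opening: 0.423
```

>>> apply_moves(hand=[0.1,0.1], xyz=[[0,0,0],[0,0,0]], rotation=[[0,0,0],[0,0,0]])

```text
time: 15.65
tool_pos: [0.6325, 0.1757, 0.2734]
eef_rot: [-3.137, -0.115, 0.014]
ft_force: [0.4, -1.0, 0.4]
opening: 0.45
```

```bash
python3 - <<'E'
from h import *
s=env.observe(); print(s['tool_pos'],Ro.from_rotvec(s['eef_rot']).as_matrix().round(3),np.round(s['joint_positions'],2),s['opening'])
ob=[]
for n in("wrist","scene","top"):
  c,o,s=look(n,["tray_bar","tray_hinge","shutter_grip"],n+"9")
  for k,z in(("tray_bar",.165),("tray_hinge",.15),("shutter_grip",.143)):
    for p,q in o[k]: print(n,k,q,onz(c,p,z).round(4))
s=env.observe(); print(s['tool_pos'])
E
```

```text
[0.63250281 0.17574783 0.27342769] [[ 0.997  0.073 -0.009]
 [ 0.073 -0.997  0.003]
 [-0.009 -0.003 -1.   ]] [-0.99  0.57  0.97  1.58 -0.49  1.26 -1.44] 0.45008344459098165
wrist tray_bar [([193.8, 323.8], 0.71), ([150.9, 397.8], 0.24)]
wrist tray_hinge [([189.2, 470.1], 0.92)]
wrist shutter_grip [([266.8, 513.6], 0.86), ([271.3, 512.4], 0.32)]
wrist tray_bar 0.71 [0.633  0.1709 0.165 ]
wrist tray_bar 0.24 [0.678 0.108 0.165]
wrist tray_hinge 0.92 [0.644  0.0275 0.15  ]
wrist shutter_grip 0.86 [ 0.5591 -0.043   0.143 ]
wrist shutter_grip 0.32 [ 0.5536 -0.0432  0.143 ]
scene tray_bar [([247.1, 438.0], 0.67)]
scene tray_hinge [([210.1, 350.4], 0.98)]
scene shutter_grip [([169.5, 352.0], 0.84)]
scene tray_bar 0.67 [0.6341 0.1797 0.165 ]
scene tray_hinge 0.98 [0.6445 0.0295 0.15  ]
scene shutter_grip 0.84 [ 0.5558 -0.0366  0.143 ]
top tray_bar [([181.7, 208.0], 0.96)]
top tray_hinge [([171.5, 282.1], 0.84)]
top shutter_grip [([215.6, 312.3], 0.97)]
top tray_bar 0.96 [0.6255 0.1767 0.165 ]
top tray_hinge 0.84 [0.6444 0.0247 0.15  ]
top shutter_grip 0.97 [ 0.5506 -0.0362  0.143 ]
[0.63211482 0.17395534 0.27392989]
```

View pics/wrist9.png

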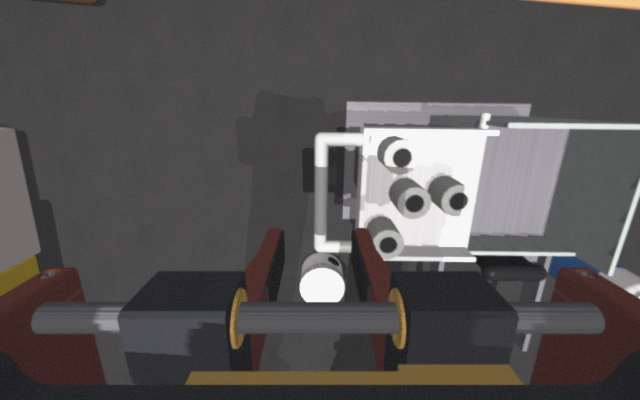

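The bar (col 321, rows 140–243) lies parallel to the pads and centred between the fingers, and the grip tab still shows home. I'll narrow the jaws to 32 mm and descend over the bar.

>>> apply_moves(hand=[0.28,0.28,0.28,0.28,0.28], xyz=[[0,0,0.02],[0,0,0.035],[0,0,0.04],[0,0,0.03],[0,0,0]], rotation=[[0,0,0],[0,0,0],[0,0,0],[0,0,0],[0,0,0]])

```text
time: 16.75
tool_pos: [0.628, 0.1744, 0.1447]
eef_rot: [-3.138, -0.111, 0.026]
ft_force: [-0.2, 0.8, -0.2]
opening: 0.362
```

>>> apply_moves(hand=[1,1,1,1], xyz=[[0,0,0.002],[0,0,0],[0,0,0],[0,0,0]], rotation=[[0,0,0],[0,0,0],[0,0,0],[0,0,0]], force=25)

```text
time: 17.15
tool_pos: [0.6322, 0.1741, 0.1487]
eef_rot: [-3.136, -0.11, 0.01]
ft_force: [0.2, -1.2, 4.3]
opening: 0.127
```

```bash
python3 - <<'E'
from h import *
s=env.observe(); print(s['tool_pos'],Ro.from_rotvec(s['eef_rot']).as_matrix().round(3),s['ft_force'],s['wrist_torque'],s['opening'],np.round(s['joint_positions'],2))
t0=np.arctan2(.015,.150);r=np.hypot(.15,.015)
prev=(0.15,.165)
for th in np.arange(0.1,1.31,.1):
    p=(r*np.cos(t0+th),.15+r*np.sin(t0+th)); print(round(th,2),np.round([p[0]-.15,p[1]-.165],4),np.round([p[0]-prev[0],p[1]-prev[1]],4)); prev=p
E
```

```text
[0.63216257 0.17410736 0.14871405] [[ 0.998  0.07  -0.007]
 [ 0.07  -0.998  0.004]
 [-0.006 -0.004 -1.   ]] [ 0.15158196 -1.22245428  4.3137377 ] [-0.30963403  0.17249114 -0.08661019] 0.12679033224042763 [-0.94  0.68  0.87  1.71 -0.59  1.05 -1.36]
0.1 [-0.0022  0.0149] [-0.0022  0.0149]
0.2 [-0.006   0.0295] [-0.0037  0.0146]
0.3 [-0.0111  0.0437] [-0.0052  0.0142]
0.4 [-0.0177  0.0572] [-0.0065  0.0136]
0.5 [-0.0256  0.0701] [-0.0079  0.0128]
0.6 [-0.0347  0.0821] [-0.0091  0.012 ]
0.7 [-0.0449  0.0931] [-0.0103  0.011 ]
0.8 [-0.0563  0.1031] [-0.0113  0.0099]
0.9 [-0.0685  0.1118] [-0.0123  0.0088]
1.0 [-0.0816  0.1193] [-0.0131  0.0075]
1.1 [-0.0953  0.1255] [-0.0138  0.0062]
1.2 [-0.1096  0.1302] [-0.0143  0.0048]
1.3 [-0.1243  0.1335] [-0.0147  0.0033]
```

The bar is gripped (about 11 mm opening, centred). I'll lift along the arc with the tool held vertical.

>>> apply_moves(hand=[1,1,1,1], xyz=[[0,0.002,-0.015],[0,0.004,-0.0145],[0,0.005,-0.014],[0,0,0]], rotation=[[0,0,0],[0,0,0],[0,0,0],[0,0,0]])

```text
time: 17.55
tool_pos: [0.6328, 0.1636, 0.1927]
eef_rot: [-3.134, -0.11, 0.012]
ft_force: [2.3, 3.4, -1.7]
opening: 0.126
```

>>> apply_moves(hand=[1,1,1,1,1], xyz=[[0,0.0065,-0.0135],[0,0.008,-0.013],[0,0.009,-0.012],[0,0.0105,-0.011],[0,0,0]], rotation=[[0,0,0],[0,0,0],[0,0,0],[0,0,0],[0,0,0]])

```text
time: 18.05
tool_pos: [0.6347, 0.1327, 0.242]
eef_rot: [-3.129, -0.113, 0.015]
ft_force: [-4.0, 9.9, 6.8]
opening: 0.128
```

```bash
python3 - <<'E'
from h import *
s=env.observe(); print(s['tool_pos'],Ro.from_rotvec(s['eef_rot']).as_matrix().round(3),s['ft_force'],s['opening'])
a=env.get_image("scene");w=env.get_image("wrist")
cv2.imwrite("pics/p10.png",np.hstack([cv2.resize(a[90:290,220:480],(400,308)),cv2.resize(w,(400,308))]))
E
```

```text
[0.63473547 0.13271203 0.24195287] [[ 0.997  0.072 -0.01 ]
 [ 0.072 -0.997  0.01 ]
 [-0.009 -0.011 -1.   ]] [-3.9959686   9.90523698  6.79920955] 0.12770720366284666
```

View pics/p10.png

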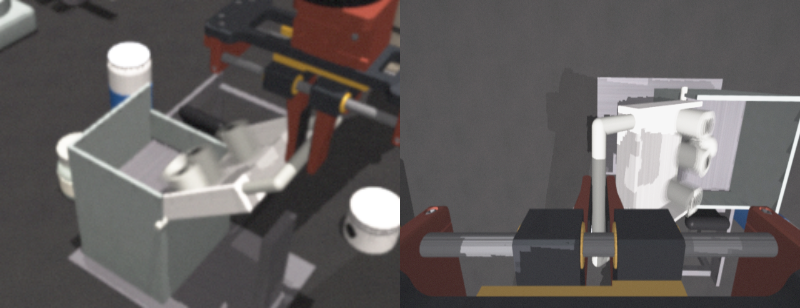

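The spacers have tipped onto the slope and are sliding at the hinge lip. I'll continue lifting.

>>> apply_moves(hand=[1,1,1,1,1], xyz=[[0,0.011,-0.01],[0,0.012,-0.009],[0,0.013,-0.0075],[0,0.007,-0.003],[0,0,0]], rotation=[[0,0,0],[0,0,0],[0,0,0],[0,0,0],[0,0,0]])

```text
time: 18.65
tool_pos: [0.6377, 0.0891, 0.2722]
eef_rot: [-3.129, -0.113, 0.016]
ft_force: [-9.2, 9.8, 19.1]
opening: 0.128
```

>>> apply_moves(hand=[1,1,1], xyz=[[0,0,0],[0,0,0],[0,0,0]], rotation=[[0,0,0],[0,0,0],[0,0,0]])

```text
time: 18.95
tool_pos: [0.6376, 0.0903, 0.2716]
eef_rot: [-3.129, -0.116, 0.017]
ft_force: [-8.8, 9.3, 19.4]
opening: 0.131
```

```bash
python3 - <<'E'
from h import *
s=env.observe(); print(s['tool_pos'],s['ft_force'],s['opening'])
a=env.get_image("scene");w=env.get_image("wrist");b=env.get_image("top")
cv2.imwrite("pics/p11.png",np.vstack([np.hstack([cv2.resize(a[90:290,220:480],(400,308)),cv2.resize(w,(400,308))]),np.hstack([cv2.resize(b[110:270,200:400],(400,290)),np.zeros((290,400,3),np.uint8)])]))
E
```

```text
[0.63760831 0.09034314 0.27160058] [-8.80042611  9.34786993 19.44584177] 0.1312170207740391
```

View pics/p11.png

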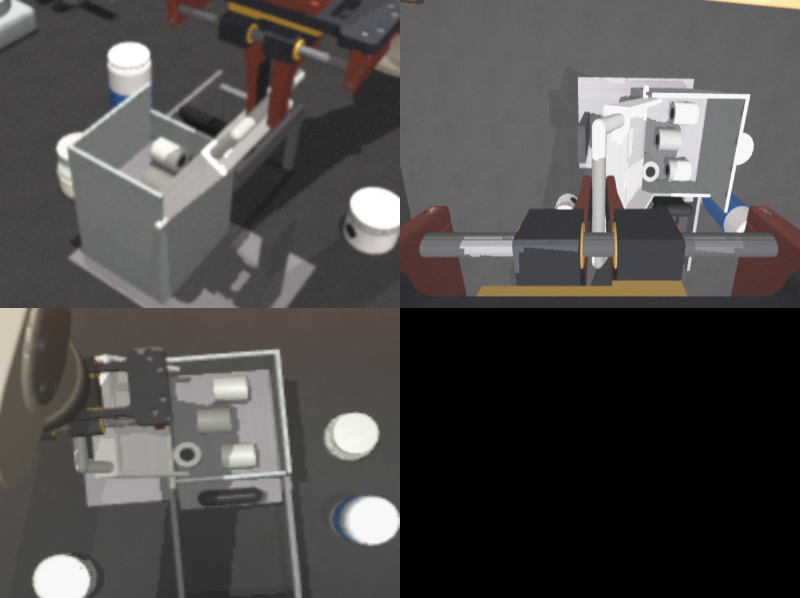

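All four spacers appear inside the hopper: in the top inset three lie at (230,388), (213,420) and (240,455), and one stands at (187,455) by the hinge wall. That used my 12th and last viewed picture, so from here I check by numbers.

```bash
python3 - <<'E'
from h import *
a=.068;x0,y0=.643,.0265
def st(X): d=np.array([X[0]-x0,X[1]-y0]); return np.round([np.cos(a)*d[0]+np.sin(a)*d[1],-np.sin(a)*d[0]+np.cos(a)*d[1],X[2]],3)
c=cam("top")
print('standing one, stand frame, if on hopper floor (z .14):',st(onz(c,[191,293.5],.14)))
pts=[]
for n in("top","wrist","scene"):
  c,o,s=look(n,["stray_mid","shutter_grip"],n+"12",k=6)
  for p,q in o["stray_mid"]: print(n,q,st(onz(c,p,.12)))
  for p,q in o["shutter_grip"][:1]: print(n,'grip',q,onz(c,p,.143).round(3))
  for f in("spacer1_mid",):
    for r in env.landmark_of(n,f)[:6]: print(n,f,round(r['conf'],2),np.round(r['location']),st(onz(c,r['location'],.12)))
  for r in env.look_for(n,"spacer2")[:8]: print(n,'look',round(r['conf'],2),np.round(r['location']),st(onz(c,r['location'],.12)))
E
```

```text
standing one, stand frame, if on hopper floor (z .14): [-0.041 -0.021  0.14 ]
top stray_mid [([172.1, 306.3], 0.74)]
top shutter_grip [([219.9, 315.8], 0.93)]
top 0.74 [-0.001 -0.052  0.12 ]
top grip 0.93 [ 0.541 -0.043  0.143]
top spacer1_mid 0.76 [191. 315.] [-0.044 -0.067  0.12 ]
top look 0.78 [157. 313.] [ 0.031 -0.069  0.12 ]
top look 0.57 [189. 293.] [-0.034 -0.02   0.12 ]
top look 0.51 [190. 319.] [-0.043 -0.075  0.12 ]
wrist stray_mid [([180.2, 427.1], 0.59)]
wrist shutter_grip [([270.7, 433.6], 0.59), ([270.4, 434.4], 0.26)]
wrist 0.59 [ 0.002 -0.05   0.12 ]
wrist grip 0.59 [ 0.554 -0.04   0.143]
wrist spacer1_mid 0.83 [218. 443.] [-0.041 -0.073  0.12 ]
wrist look 0.96 [216. 400.] [-0.039 -0.026  0.12 ]
wrist look 0.78 [147. 455.] [ 0.038 -0.075  0.12 ]
wrist look 0.64 [220. 445.] [-0.043 -0.076  0.12 ]
wrist look 0.21 [276. 533.] [-0.112 -0.187  0.12 ]
scene stray_mid [([209.1, 325.8], 0.53), ([189.1, 330.6], 0.28)]
scene shutter_grip [([172.1, 351.1], 0.61)]
scene 0.53 [-0.    -0.049  0.12 ]
scene 0.28 [-0.046 -0.072  0.12 ]
scene grip 0.61 [ 0.563 -0.033  0.143]
scene spacer1_mid 0.62 [192. 327.] [-0.037 -0.073  0.12 ]
scene look 0.6 [233. 344.] [0.026 0.008 0.12 ]
scene look 0.56 [193. 332.] [-0.039 -0.065  0.12 ]
```

Two views agree on the standing spacer, at stand y≈−0.02 on the floor, and the other three lie around y −0.05 to −0.075. All four are in the hopper. I'll lower the tray back along the same arc.

>>> apply_moves(hand=[1,1,1,1,1], xyz=[[0,-0.007,0.003],[0,-0.013,0.0075],[0,-0.012,0.009],[0,-0.011,0.01],[0,-0.0105,0.011]], rotation=[[0,0,0],[0,0,0],[0,0,0],[0,0,0],[0,0,0]])

```text
time: 20.35
tool_pos: [0.6344, 0.1413, 0.2289]
eef_rot: [-3.135, -0.112, 0.013]
ft_force: [2.6, 1.2, 0.9]
opening: 0.125
```

>>> apply_moves(hand=[1,1,1,1,1], xyz=[[0,-0.009,0.012],[0,-0.008,0.013],[0,-0.0065,0.0135],[0,-0.005,0.014],[0,-0.004,0.0145]], rotation=[[0,0,0],[0,0,0],[0,0,0],[0,0,0],[0,0,0]])

```text
time: 20.85
tool_pos: [0.6322, 0.172, 0.1608]
eef_rot: [-3.138, -0.109, 0.012]
ft_force: [5.9, -0.3, 0.1]
opening: 0.13
```

>>> apply_moves(hand=[1,1,1], xyz=[[0,-0.002,0.0145],[0,0,0],[0,0,0]], rotation=[[0,0,0],[0,0,0],[0,0,0]])

```text
time: 21.15
tool_pos: [0.6315, 0.1738, 0.146]
eef_rot: [-3.138, -0.109, 0.014]
ft_force: [6.1, 1.9, -3.2]
opening: 0.129
```

The tray is down. I'll release to about 32 mm and rise straight up.

>>> apply_moves(hand=[0.28,0.28,0.28,0.28,0.28], xyz=[[0,0,0],[0,0,0],[0,0,0],[0,0,-0.03],[0,0,-0.045]], rotation=[[0,0,0],[0,0,0],[0,0,0],[0,0,0],[0,0,0]])

```text
time: 21.65
tool_pos: [0.6293, 0.1738, 0.2204]
eef_rot: [-3.138, -0.11, 0.025]
ft_force: [0.5, 0.5, 0.6]
opening: 0.355
```

>>> apply_moves(hand=[0.28,0.28,0.28,0.28,0.28], xyz=[[0,0,-0.045],[0,-0.045,-0.015],[0,-0.045,0],[0,-0.045,0],[0,0,0]], rotation=[[0,0,0],[0,0,0],[0,0,0],[0,0,0],[0,0,0]])

```text
time: 22.15
tool_pos: [0.6203, 0.3178, 0.2812]
eef_rot: [-3.133, -0.128, 0.019]
ft_force: [-0.0, 0.8, -0.3]
opening: 0.357
```

```bash
python3 - <<'E'
from h import *
a=.068;x0,y0=.643,.0265
def st(X): d=np.array([X[0]-x0,X[1]-y0]); return np.round([np.cos(a)*d[0]+np.sin(a)*d[1],-np.sin(a)*d[0]+np.cos(a)*d[1],X[2]],3)
s=env.observe(); print(s['time'],s['tool_pos'],s['ft_force'],s['opening'])
Z=dict(shutter_grip=.143,grip_home=.143,tray_bar=.165,tray_in=.15,spray_can=0,piston=0,grease_jar=0)
for n in("top","scene"):
  c,o,s=look(n,list(Z),n+"13",k=2)
  for k in Z:
    for p,q in o[k]: print(n,k,q,onz(c,p,Z[k]).round(3))
  for r in env.look_for(n,"spacer2")[:8]: print(n,'look',round(r['conf'],2),np.round(r['location']),st(onz(c,r['location'],.12)))
# pixel comparison of bystanders with start
for n in("top","scene"):
  A=cv2.imread(f"pics/{n}0.png");B=cv2.imread(f"pics/{n}13.png")
  for k,(r,cc) in {"top":dict(can=(227,383),jar=(180,376),piston=(260,232),bar=(180,215)),"scene":dict(can=(140,304),jar=(198,266),piston=(233,463),bar=(240,440))}[n].items():
    T=A[r-16:r+16,cc-16:cc+16]; m=cv2.matchTemplate(B[r-30:r+30,cc-30:cc+30],T,cv2.TM_CCOEFF_NORMED); _,v,_,l=cv2.minMaxLoc(m); print(n,k,round(v,2),'shift',l[0]-14,l[1]-14)
E
```

```text
22.15 [0.62026395 0.31778313 0.28121994] [-0.01933906  0.7690177  -0.28413416] 0.35723653997092436
top shutter_grip [([216.8, 315.9], 0.94), ([215.6, 315.8], 0.55)]
top grip_home [([213.9, 314.9], 0.97), ([192.9, 315.2], 0.52)]
top tray_bar [([181.2, 209.2], 0.94)]
top tray_in [([174.6, 256.2], 0.73)]
top spray_can []
top piston [([257.4, 237.8], 0.82), ([182.4, 372.2], 0.63)]
top grease_jar [([172.3, 284.9], 0.74), ([258.7, 235.0], 0.74)]
top shutter_grip 0.94 [ 0.548 -0.044  0.143]
top shutter_grip 0.55 [ 0.55  -0.044  0.143]
top grip_home 0.97 [ 0.554 -0.042  0.143]
top grip_home 0.52 [ 0.598 -0.043  0.143]
top tray_bar 0.94 [0.626 0.174 0.165]
top tray_in 0.73 [0.639 0.079 0.15 ]
top piston 0.82 [0.455 0.15  0.   ]
top piston 0.63 [ 0.63  -0.183  0.   ]
top grease_jar 0.74 [0.66  0.031 0.   ]
top grease_jar 0.74 [0.452 0.157 0.   ]
top look 0.65 [190. 293.] [-0.036 -0.019  0.12 ]
top look 0.6 [190. 319.] [-0.043 -0.076  0.12 ]
top look 0.53 [156. 313.] [ 0.032 -0.07   0.12 ]
scene shutter_grip [([169.3, 350.6], 0.81)]
scene grip_home [([168.2, 348.9], 0.63), ([265.8, 350.6], 0.54)]
scene tray_bar [([244.5, 437.5], 0.98)]
scene tray_in [([219.9, 379.8], 0.64)]
scene spray_can [([170.6, 349.6], 0.27)]
scene piston [([242.0, 459.9], 0.85)]
scene grease_jar [([211.2, 273.9], 0.65)]
scene shutter_grip 0.81 [ 0.557 -0.039  0.143]
scene grip_home 0.63 [ 0.557 -0.043  0.143]
scene grip_home 0.54 [0.727 0.095 0.143]
scene tray_bar 0.98 [0.63  0.177 0.165]
scene tray_in 0.64 [0.632 0.078 0.15 ]
scene spray_can 0.27 [ 0.424 -0.141  0.   ]
scene piston 0.85 [0.456 0.16  0.   ]
scene grease_jar 0.65 [ 0.633 -0.181  0.   ]
scene look 0.72 [197. 351.] [-0.051 -0.031  0.12 ]
scene look 0.64 [190. 330.] [-0.042 -0.071  0.12 ]
top can 1.0 shift 0 0
top jar 1.0 shift 0 0
top piston 0.96 shift 0 0
top bar 1.0 shift 0 0
scene can 1.0 shift 0 0
scene jar 1.0 shift 0 0
scene piston 0.96 shift 0 0
scene bar 0.98 shift 0 0
```

Everything is consistent except that the top camera's network put the grip about 6 mm short of home. I'll compare the tab directly with the pictures taken just after the push.

```bash
python3 - <<'E'
from h import *
for n,(r,c) in dict(top=(215,316),scene=(167,349)).items():
  for ref in((9,8) if n=="scene" else (9,)):
    A=cv2.imread(f"pics/{n}{ref}.png");B=cv2.imread(f"pics/{n}13.png")
    for h,w in((9,20),(12,26)):
      T=cv2.resize(A[r-h:r+h,c-w:c+w],None,fx=4,fy=4,interpolation=2); S=cv2.resize(B[r-h-8:r+h+8,c-w-8:c+w+8],None,fx=4,fy=4,interpolation=2)
      _,v,_,l=cv2.minMaxLoc(cv2.matchTemplate(S,T,cv2.TM_CCOEFF_NORMED)); print(n,ref,round(v,3),'shift px',l[0]/4-8,l[1]/4-8)
# dark tab extent along column in top image, vs wall top
g=cv2.cvtColor(cv2.imread("pics/top13.png"),6); g9=cv2.cvtColor(cv2.imread("pics/top9.png"),6)
print(g[198:226,312:322].mean(1).round().astype(int)); print(g9[198:226,312:322].mean(1).round().astype(int))
c=cam("top"); 
for p in([213,315],[219,315]): print(onz(c,p,.155))
print(env.observe()['ft_force'])
E
```

```text
top 9 0.998 shift px 0.0 0.0
top 9 0.998 shift px 0.0 0.0
scene 9 0.997 shift px 0.0 0.0
scene 9 0.997 shift px 0.0 0.0
scene 8 0.881 shift px 0.75 0.25
scene 8 0.888 shift px 0.25 0.0
[122 153 168 166 213 211 139 139 165 168 165 133  84  73  77 100  99  79
  72  68  87  78  70  81  84  84  83  83]
[167 167 167 164 213 210 136 136 163 166 163 130  78  64  70  95  94  73
  64  60  82  72  64  76  79  79  79  78]
[ 0.555654   -0.04213062  0.155     ]
[ 0.54322301 -0.04182119  0.155     ]
[ 0.20259375 -0.45000912  0.75153767]
```

The tab has not moved since the push (0 px shift in two cameras), and the gap to the wall is about 6 px, or 12 mm, as specified for home. I'll hand in.

```bash
python3 -c "
from cell import env
print(env.job_done())"
```

```text
the job is handed in; nothing more can be done
None
```

The job is done and handed in at about 23 s of the 69 s allowed; `env.job_done()` gives no verdict, so success is judged only from my own checks. I set the stray spacer in the tray and pushed the shutter to its stop (force rose to 16 N with no further motion). I then lifted the tray by its bar to about 1.0 rad and lowered it back level.

**Last checks**
- **Spacers:** after tipping, all four were seen in the hopper, three lying and one standing by the hinge wall. After lowering, the networks found only three of the four in the top view. I had no viewed pictures left, so the fourth rests on the earlier picture.
- **Shutter:** the top-camera network put the grip about 6 mm short of home, while the scene camera put it at home. The tab shows 0 px of shift in both cameras since just after the push, and the gap to the wall measures about 12 mm, as expected when home.
- **Tray:** the bar is back at its starting pixels in both views.
- **Bystanders:** the can, jar and piston show 0 px of shift from the start.
- **Robot:** the arm is clear, with under 1 N at the wrist.

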